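# Hang the boat of loose rings on the drip stand

### The arm

A 7-joint arm with a two-finger parallel gripper is mounted at the origin on a cart in front of the work surface, level with it; the furniture and walls round the work are solid. World frame = base frame: x ahead of the robot, y to its left, z up, the work surface at z = 0. Lengths are in mm, angles in rad, forces in N, time in s.
With the tool pointing down it reaches from about 400 to 900 mm from the base axis. Payload 5.6 kg.
Tool frame: the origin (TCP) lies midway between the tips of the shut fingers; the grasp point (between the pads) lies 19 mm behind it; x points along the fingers, y is the direction in which the jaws open and shut, and the axes are right-handed (so a half turn about x gives the same grasp; the last joint's range is limited). The gripper opens to 92 mm and grips with 3 to 60 N. Pads are 20 mm wide; open, the fingers measure 128 mm over their backs; the gripper's body (75 mm by 189 mm) begins 69 mm behind the grasp point.
Start: joints at [1.063, 0.468, -0.012, 1.603, 0.006, 1.071, -0.056], TCP at [291.321, -581.069, 214.592] pointing down, gripper open.
Joint ranges: [-2.53, 2.53], [-0.31, 2.02], [-1.57, 1.55], [0.28, 2.44], [-1.29, 4.43], [0.15, 1.84], [-2.92, 2.92]. Speed limits (rad/s): [2.57, 2.57, 3.14, 3.14, 3.14, 3.14, 3.14].

### API

Orientations are given as a rotation vector (axis times angle).
In Python, from cell import robot, grip, kin, viewer gives the robot as it stands. Calls block until the motion is done:
- robot.movep(position, orientation): joint-space move of the TCP to a pose.
- robot.servo_line(position, feed=150, rotation=None): straight line of the TCP; rotation=None keeps the orientation; feed is the mean speed in mm/s.
- robot.goto_joints(angles): joint-space move.
- grip(opening, newtons=None): opening from 0.0 (shut) to 1.0 (fully open); newtons is the grip in N (None keeps the last); returns when the fingers have stopped.
- robot.hold(seconds).
- kin.ik(position, orientation): joint angles nearest the present ones, or None.
- robot.observe(): the state.
- viewer.read_camera(name): name is "side" or "top" or "wrist"; returns the picture (420x560x3 uint8, red, green, blue); there is no depth.
- viewer.camera_info(name): a dict with "camera_matrix" (3x3 intrinsics, pixels), "k1" (the pictures are not rectified: a ray, as slopes to the right and down, at radius r is drawn at 1 + k1 r^2 times it, then the intrinsics apply), "R" (3x3) and "t" (3): a world point X has camera coordinates R X + t. Camera axes: x right, y down, z forward; pixel columns grow to the right and rows downward; lengths in mm; the calibration is good to about 2 mm. A picture is of the moment at which its call begins: read the wrist's pose just before it. camera_info takes no time and is no camera call; for the wrist camera it gives the pose at the moment of the call.
A pose or a line that the arm cannot do raises robot.IKError and nothing moves.
- robot.job_done(): hands the job in, once; it reports no verdict.
Trained networks look in the newest picture that a camera, given by its name, has taken for a name from the list of things; names that differ only in an ending like _2 or _b are one class to them, and where a whole thing is asked for, a point or a joint stands for the part that bears it (a point fixed in the world has none). Each returns a list of dicts, best first, with "confidence" (0 to 1); they miss things now and then, are a little off and sometimes report something else, mostly with a low value. They report only what shows in the picture. A call takes as long as a camera call.
- viewer.silhouettes(name, camera): "mask" (420x560 bool, what is visible of it).
- viewer.pinpoint(name, camera): "at" ([x, y, z] in mm, in the coordinates of the camera as it stood for that picture, good to about 4 mm: a listed point, or the origin of a listed thing).
The state is a dict: "t": time; "joints": joint angles; "joint_velocities": joint speeds; "joint_torque": joint torques, N m; "tcp_pos": TCP position; "tcp_rot": TCP orientation; "contact_force": force on the tool from outside, world axes, zero at the start; "wrist_torque": the same for the moment, N m; "grip_width": opening from 0.0 (shut) to 1.0 (fully open).
Only numpy, scipy, OpenCV 4.12 (cv2) and the standard library are available. Lean on these libraries where they do the work, as an engineer would, in place of code of your own. Each camera call takes 0.05 s, during which the arm holds its last target. There are 200 camera calls.

### The job

Lift the open boat of loose cast rings over the sill and out of the low rack, set it down upright on the open bench well out of the rack, and let go. Then take it again by the middle of the dish, carry it level, and hang it on the drip stand so that both of its end arms rest at the bottom of the two notches, with all three rings still in it. Do not disturb the loupe, the tin or the pliers.

Things in the scene. Friction and masses are not known exactly. Their poses are not given: they have to be found in the camera images.
- boat_mid (a point): Open sieve boat of bare aluminium with three loose rings, about 0.16 kg. Dish 90 long (x) x 56 wide (y) x 28 mm high, walls 3 mm; this point is at its centre, 14 mm above the flat underside; z up. At each end a steel strap rises and bends outward into a level arm, 8 mm wide, 12 mm high, that ends 100 mm from the centre. Both ends are alike.
- boat_front_arm (a point): Centre of the free part of the boat's front arm (the arm that sticks out of the rack towards the robot): 83 mm from the boat's centre along its -x, 52 mm above its underside. The arm is 8 mm wide, 12 mm high (46 to 58 mm above the underside), level, free for 50 mm beyond the riser.
- boat_rear_arm (a point): The same point of the rear arm, 83 mm from the boat's centre along its +x.
- rack: Fixed low white rack, plywood board on top 80-86 mm above the bench, x -40 to +110, y +-55 mm (a green mould on its rear to 104 mm). Origin on the bench where the boat's centre starts, about; +x points in, away from the open front. It covers the dish: only the front arm is in reach. Cheeks 97 mm apart; front sill 7 mm high at x -66 to -58 mm; 22 mm between arm and board.
- stand: Fixed drip stand: grey base 184 (x) x 84 x 5 mm, lip 8 mm; two blue posts 16 mm thick, 46 wide, at x = -69 and +69 mm. Each has an open notch in its top along x, 13 mm wide, floor 75 mm above the bench, straight for 9 mm, then flaring up to 92 mm. Origin on the bench under its centre. The boat hangs with its underside 29 mm above the bench.
- notch_a (a point): Centre of the floor of the notch at the stand's -x end, 75 mm above the bench.
- notch_b (a point): Centre of the floor of the notch at the stand's +x end, 75 mm above the bench.
- loupe_mid (a point): Bystander: black eye loupe, 34 mm across, 30 mm high, standing on the bench; its centre.
- tin_mid (a point): Bystander: round white tin, 68 mm across, 13 mm high; its centre.
- pliers_mid (a point): Bystander: pliers with black handles, 38 x 135 x 13 mm; the centre of its bounding box.
- cast_ring0_mid (a point): Loose gold-coloured cast ring lying in the boat, 26 x 22 x 6 mm, 12 g; its centre.
- cast_ring1_mid (a point): Loose silver-coloured cast ring lying in the boat, 26 x 22 x 6 mm, 12 g; its centre.
- cast_ring2_mid (a point): Loose gold-coloured cast ring lying in the boat, 26 x 22 x 6 mm, 12 g; its centre.

How it is judged (in metres and radians):
On the way, in this order (a step that is already met when the one before it is completed fails the run):
1. the boat stands upright on the bench out of the rack (its centre more than 110 mm in front of where the rack's origin lies), released (x of boat_mid in the frame of rack below -0.11 m and height (world z) of boat_mid below 0.019 m and angle between boat_mid's own z axis and vertical below 0.06 rad and contact force between the fingers and anything else below 0.2 N), for 0.3 s.
2. the boat is lifted 25 mm or more, held by the middle of its dish (grasp point within 40 mm of its centre, seen from above) (height (world z) of boat_mid above 0.039 m and horizontal distance between the grasp point and boat_mid below 0.04 m and contact force between the fingers and anything else above 1 N), for 0.2 s.
At the end, for the whole second after the job is handed in: The boat hangs in the stand with both arms at the bottom of the notches: its centre within 14 mm along and 6 mm across of the stand's centre, its height within 4 mm of fully seated, in line with the stand within 0.08 rad (either way round), level within 0.08 rad; all three rings lie inside the dish (x of boat_mid in the frame of stand between -0.014 and 0.014 m and y of boat_mid in the frame of stand between -0.006 and 0.006 m and z of boat_mid in the frame of stand between 0.039 and 0.047 m and angle between the x axis of boat_mid and the x axis of stand, either way round below 0.08 rad and angle between boat_mid's own z axis and vertical below 0.08 rad and x of cast_ring0_mid in the frame of boat_mid between -0.045 and 0.045 m and y of cast_ring0_mid in the frame of boat_mid between -0.029 and 0.029 m and z of cast_ring0_mid in the frame of boat_mid between -0.0135 and 0.0155 m and x of cast_ring1_mid in the frame of boat_mid between -0.045 and 0.045 m and y of cast_ring1_mid in the frame of boat_mid between -0.029 and 0.029 m and z of cast_ring1_mid in the frame of boat_mid between -0.0135 and 0.0155 m and x of cast_ring2_mid in the frame of boat_mid between -0.045 and 0.045 m and y of cast_ring2_mid in the frame of boat_mid between -0.029 and 0.029 m and z of cast_ring2_mid in the frame of boat_mid between -0.0135 and 0.0155 m); the robot touches nothing.
It fails at once if the boat is tipped by more than 0.35 rad (angle between boat_mid's own z axis and vertical above 0.35 rad).
It fails at once if the loupe, the tin or the pliers are moved by more than 25 mm (distance of any of loupe_mid, tin_mid, pliers_mid from where it was at the start of the episode above 0.025 m).
It also fails if it takes over 61 s, if anything falls off the work surface, if the arm or the gripper's body presses on something with over 40 N, if the wrist force passes 120 N, or if a joint passes its speed limit or range.

## Working session

There is one attempt and no reset: what is moved stays moved. The work goes in short steps, each a Python script; the robot and the scene stay as the last script left them, time stands still between calls to the robot, and variables do not carry over. Pictures are saved under pics/ and viewed, about 8 in all and at most 12, crops included, and the job is handed in when it is done.

```bash
ls; mkdir -p pics; cat > h.py <<'E'
import numpy as np, cv2
from cell import robot, grip, kin, viewer
from scipy.spatial.transform import Rotation as Rot
def world(p,info): return np.array(info["R"]).T@(np.array(p)-np.array(info["t"]))
def snap(cam,fn=None):
    info=viewer.camera_info(cam); im=viewer.read_camera(cam)
    if fn: cv2.imwrite("pics/"+fn,im[:,:,::-1])
    return im,info
def pins(cam,names,info):
    for n in names:
        for d in viewer.pinpoint(n,cam)[:3]:
            print(cam,n,round(d["confidence"],2),world(d["at"],info).round(1))
E
python3 - <<'E'
from h import *
print({k:np.round(v,3) for k,v in robot.observe().items()})
N=["boat_mid","boat_front_arm","boat_rear_arm","rack","stand","notch_a","notch_b","loupe_mid","tin_mid","pliers_mid","cast_ring0_mid"]
ims=[]
for c in ["top","side"]:
    im,i=snap(c,c+"0.png"); print(c,np.round(i["R"],2).tolist(),np.round(i["t"]),np.round(i["camera_matrix"],0).tolist(),i["k1"]); pins(c,N,i)
E
```

```text
pics
{'t': np.float64(0.0), 'joints': array([ 1.063,  0.468, -0.012,  1.604,  0.006,  1.071, -0.056]), 'joint_velocities': array([ 0.001, -0.   , -0.   ,  0.   , -0.001, -0.001,  0.002]), 'joint_torque': array([ 0.0000e+00, -5.2057e+01, -1.2000e-02, -2.4375e+01, -5.7000e-02,
        1.7000e-02,  0.0000e+00]), 'tcp_pos': array([ 291.035, -580.55 ,  213.639]), 'tcp_rot': array([ 1.963,  0.466, -1.964]), 'contact_force': array([-0.426, -0.421,  0.098]), 'wrist_torque': array([-0.039, -0.035,  0.027]), 'grip_width': np.float64(1.0)}
top [[0.01, -1.0, 0.01], [-0.99, -0.01, -0.1], [0.1, -0.01, -0.99]] [ 166.  527. 1261.] [[516.0, 0.0, 288.0], [0.0, 516.0, 215.0], [0.0, 0.0, 1.0]] -0.05750287450105345
top boat_front_arm 0.73 [422.4 362.7  51.4]
top boat_front_arm 0.22 [472.9 195.1  75.4]
top rack 0.91 [491.7 408.1   2.9]
top stand 0.59 [455.8 126.2  -1.2]
top stand 0.52 [494.2 411.3  15.9]
top notch_a 0.9 [471.9 193.9  76.4]
top notch_a 0.89 [430.3  55.5  77.1]
top notch_b 0.9 [471.9 193.9  76.4]
top notch_b 0.89 [430.3  55.5  77.1]
top loupe_mid 0.56 [607.7 194.8  17.8]
top tin_mid 0.79 [616.6 290.9   5.8]
top tin_mid 0.25 [493.1 411.1  19.5]
top pliers_mid 0.68 [ 395.9 -102.8   11. ]
side [[1.0, 0.02, 0.0], [0.01, -0.46, -0.89], [-0.01, 0.89, -0.46]] [-510.  154.  958.] [[515.0, 0.0, 270.0], [0.0, 515.0, 210.0], [0.0, 0.0, 1.0]] -0.12958748893722874
side boat_mid 0.61 [495.5 408.2  13.6]
side boat_front_arm 0.91 [428.1 355.4  53.1]
side rack 0.83 [4.918e+02 4.061e+02 4.000e-01]
side stand 0.72 [453.3 122.5  -0.5]
side notch_a 0.71 [431.3  58.   78.9]
side notch_a 0.57 [476.  189.   75.4]
side notch_b 0.71 [431.3  58.   78.9]
side notch_b 0.57 [476.  189.   75.4]
side loupe_mid 0.67 [429.   57.7  76.3]
side loupe_mid 0.58 [608.4 193.8  14.3]
side tin_mid 0.74 [610.4 290.1   4.1]
side pliers_mid 0.7 [ 398.1 -103.8    6.9]
```

View pics/top0.png

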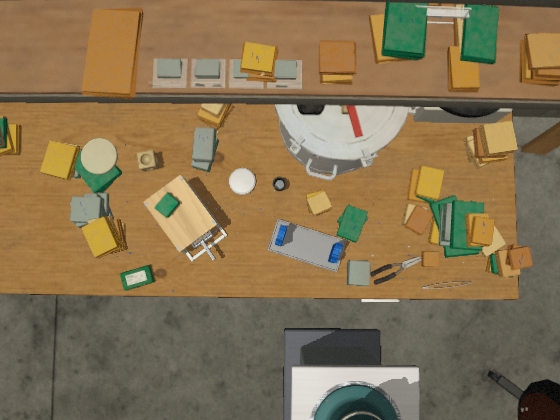

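View pics/side0.png

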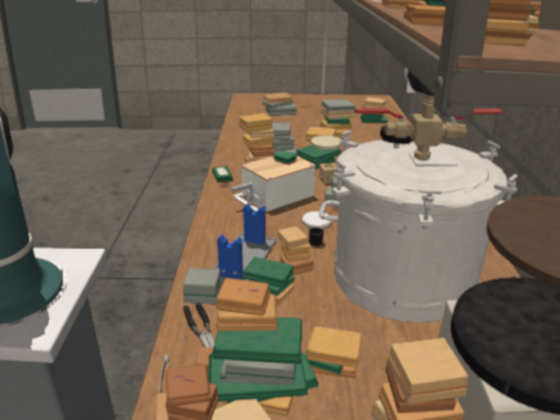

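```bash
cat >> h.py <<'E'
def down(yaw,pitch=0):
    """tool x down, jaws across an object whose x axis has this yaw"""
    y=np.array([-np.sin(yaw),np.cos(yaw),0]);x=np.array([0,0,-1.]);z=np.cross(x,y)
    return Rot.from_matrix(np.c_[x,y,z])
def best(pos,yaw):
    c=[]
    for k in(0,1):
        r=down(yaw+k*np.pi).as_rotvec(); q=kin.ik(pos,r)
        if q is not None: c.append((np.abs(np.array(q)-robot.observe()["joints"]).max(),list(r),np.round(q,2)))
    return sorted(c,key=lambda a:a[0])
def ground(u,v,info,z=0):
    K=np.array(info["camera_matrix"]);d=np.array([info["k1"],0,0,0,0.])
    # radial model: scale 1+k1 r^2
    n=cv2.undistortPoints(np.array([[[u,v]]],float),K,d)[0,0]
    R=np.array(info["R"]);c=-R.T@np.array(info["t"]);r=R.T@np.array([n[0],n[1],1])
    return c+r*(z-c[2])/r[2]
E
python3 - <<'E'
from h import *
i=viewer.camera_info("top")
for p in [(300,298),(200,296),(358,283),(370,262),(350,205)]: print(p,ground(*p,i).round())
yaw=np.arctan2(48,67)
for p in [(380,-340,260),(470,0,260),(405,345,200)]:
    b=best(p,yaw); print(p,[(x[0].round(2),x[2]) for x in b])
E
```

```text
(300, 298) [318. 140.   0.]
(200, 296) [320. 392.   0.]
(358, 283) [357.  -6.   0.]
(370, 262) [410. -36.   0.]
(350, 205) [555.  14.   0.]
(380, -340, 260) [(np.float64(0.28), array([ 0.79,  0.19, -0.14,  1.88,  0.03,  1.07, -0.31])), (np.float64(2.44), array([ 1.66,  0.51, -1.3 ,  1.84,  0.53,  1.21,  2.39]))]
(470, 0, 260) [(np.float64(1.04), array([ 0.39,  0.15, -0.5 ,  1.95,  0.08,  1.06, -1.1 ])), (np.float64(1.81), array([ 1.  ,  0.38, -1.29,  1.92,  0.41,  1.14,  1.75]))]
(405, 345, 200) [(np.float64(1.09), array([ 0.07,  0.54, -1.1 ,  1.86,  0.55,  1.09,  0.95])), (np.float64(1.91), array([-0.21,  0.38, -0.69,  1.87,  0.28,  0.99, -1.97]))]
```

```bash
python3 - <<'E'
from h import *
yaw=np.arctan2(48,67)
for p in [(380,-340,260),(470,0,260),(405,345,215)]:
    b=best(p,yaw); print(p,[(x[0].round(2),x[2]) for x in b]); robot.movep(list(p),b[0][1])
o=robot.observe(); print(o["t"],o["tcp_pos"])
N=["boat_front_arm","rack","boat_mid"]
im,i=snap("wrist","w1.png"); print("cam",(-np.array(i["R"]).T@i["t"]).round()); pins("wrist",N,i)
E
```

```text
(380, -340, 260) [(np.float64(0.28), array([ 0.79,  0.19, -0.14,  1.88,  0.03,  1.07, -0.31])), (np.float64(2.44), array([ 1.66,  0.51, -1.3 ,  1.84,  0.53,  1.21,  2.39]))]
(470, 0, 260) [(np.float64(0.77), array([ 0.34,  0.14, -0.44,  1.95,  0.07,  1.06, -1.09])), (np.float64(2.06), array([ 1.  ,  0.38, -1.29,  1.92,  0.41,  1.14,  1.75]))]
(405, 345, 215) [(np.float64(0.88), array([-0.18,  0.37, -0.72,  1.86,  0.28,  1.02, -1.96])), (np.float64(2.04), array([ 0.1 ,  0.54, -1.13,  1.84,  0.54,  1.12,  0.96]))]
4.875 [406.13492063 343.59069892 214.89520354]
cam [461. 382. 385.]
wrist boat_front_arm 0.74 [428.4 359.5  51. ]
wrist rack 0.92 [490.2 410.3  -3.4]
```

View pics/w1.png

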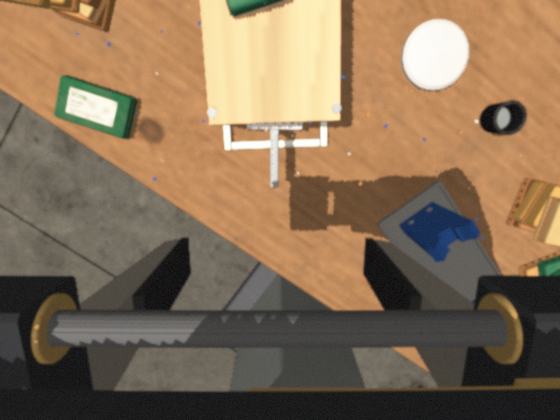

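```bash
python3 - <<'E'
from h import *
i=viewer.camera_info("wrist")
a=ground(274.5,132,i,58);b=ground(275,186,i,58);print("arm",a.round(1),b.round(1),np.degrees(np.arctan2(*(a-b)[1::-1])))
l=ground(209,125,i,86);r=ground(341,121,i,86);d=l-r;print("board",l.round(1),r.round(1),np.linalg.norm(d),np.degrees(np.arctan2(-d[0],d[1])), ((l+r)/2).round(1))
s=ground(232,145,i,7);t=ground(320,143,i,7);d=s-t;print("sill",s.round(),t.round(),np.degrees(np.arctan2(-d[0],d[1])))
im=viewer.read_camera("wrist")
cv2.imwrite("pics/w1c.png",cv2.resize(im[90:200,190:360,::-1],None,fx=4,fy=4,interpolation=cv2.INTER_CUBIC))
E
```

```text
arm [455.4 380.9  58. ] [414.3 351.   58. ] 35.99095655283837
board [428.4 429.5  86. ] [495.9 340.6  86. ] 111.60103515685104 37.211528062526114 [462.1 385.1  86. ]
sill [417. 410.   7.] [474. 334.   7.] 36.803739707397554
```

View pics/w1c.png

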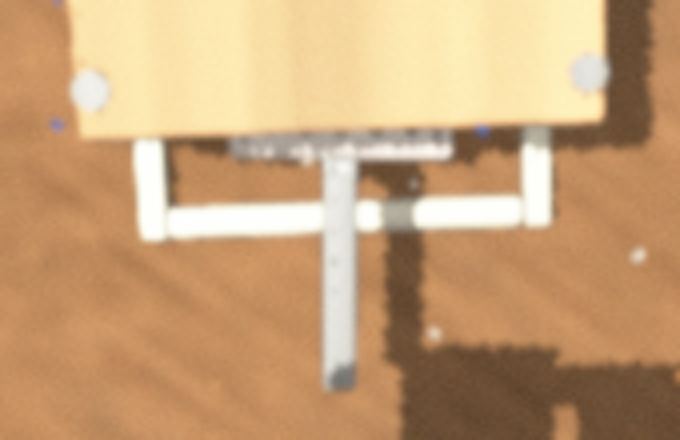

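```bash
cat >> h.py <<'E'
Y=np.radians(36.5); C0=np.array([494.5,410.]); ux=np.array([np.cos(Y),np.sin(Y)]); uy=np.array([-np.sin(Y),np.cos(Y)])
def P(x,y,z): return [*(C0+x*ux+y*uy),z]
def st(s=""):
    o=robot.observe(); print(s,"t",round(o["t"],2),"tcp",o["tcp_pos"].round(1),"F",o["contact_force"].round(1),"M",np.round(o["wrist_torque"],2),"w",round(o["grip_width"],3))
E
python3 - <<'E'
from h import *
b=best(P(-78,0,120),Y); r=b[0][1]; print(b)
for p in [P(-78,0,35),P(-226,0,48),P(-226,-30,60),P(-226,-30,34)]: print(np.round(kin.ik(p,r),2))
robot.movep(P(-78,0,120),r); grip(0.5,20); st()
robot.servo_line(P(-78,0,35),100); st("down")
grip(0.0,55); st("gripped")
robot.servo_line(P(-78,0,40),40); st("lift5")
robot.hold(.2)
snap("wrist","w2.png"); snap("side","s2.png")
im=cv2.imread("pics/s2.png")[130:240,210:370]; w=cv2.imread("pics/w2.png")
cv2.imwrite("pics/c2.png",np.vstack([cv2.resize(im,(560,385),interpolation=cv2.INTER_CUBIC),w[0:210]]))
E
```

```text
[(np.float64(0.173975617229777), [np.float64(1.8558778745617697), np.float64(0.6119767445623513), np.float64(-1.8558778745617697)], array([-0.26,  0.54, -0.65,  1.86,  0.41,  0.88, -2.04])), (np.float64(2.6383984670382588), [np.float64(-0.49879177924575996), np.float64(1.512633666786646), np.float64(0.49879177924575996)], array([ 0.12,  0.93, -1.33,  1.84,  0.98,  1.22,  0.68]))]
[-0.32  0.66 -0.57  1.9   0.52  0.73 -2.13]
[-0.28  0.45 -0.61  2.24  0.47  0.58 -2.17]
[-0.19  0.42 -0.62  2.24  0.44  0.6  -2.07]
[-0.24  0.47 -0.57  2.25  0.5   0.54 -2.13]
 t 6.42 tcp [431.8 363.6 119.9] F [ 0.4  0.3 -0.9] M [ 0.03 -0.01  0.  ] w 0.505
down t 7.42 tcp [432.1 364.1  35.5] F [ 0.2 -0.6 -1.5] M [ 0.05  0.01 -0.02] w 0.499
gripped t 8.08 tcp [431.9 363.6  35.1] F [-0.2  0.3  1.6] M [-0.05 -0.05  0.01] w 0.079
lift5 t 8.36 tcp [431.7 363.5  40.1] F [-1.4  0.8 -1.7] M [-0.07  0.11  0.01] w 0.078
```

View pics/c2.png

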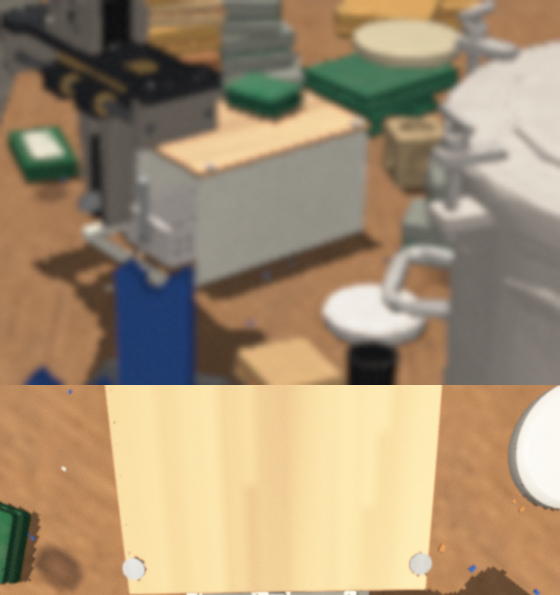

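```bash
python3 - <<'E'
from h import *
robot.servo_line(P(-78,0,50.5),40); st("lift15")
for x in (-125,-175,-226):
    robot.servo_line(P(x,0,50.5),90); st(x)
robot.servo_line(P(-226,-30,52),80); st("side")
im,i=snap("side","s3.png"); pins("side",["boat_mid","boat_rear_arm","boat_front_arm"],i)
ms=viewer.silhouettes("boat_mid","side"); print([(m["confidence"],m["mask"].sum()) for m in ms])
cv2.imwrite("pics/c3.png",cv2.resize(im[130:270,200:360,::-1],None,fx=4,fy=4,interpolation=cv2.INTER_CUBIC))
E
```

```text
lift15 t 9.07 tcp [432.1 363.8  51. ] F [ 0.6  0.6 -1.3] M [-0.1   0.14  0.02] w 0.077
-125 t 9.74 tcp [394.6 336.   50.7] F [-0.9 -0.4 -2.3] M [-0.05  0.08  0.03] w 0.081
-175 t 10.45 tcp [354.5 306.4  50.8] F [ 0.2  0.6 -1.6] M [-0.08  0.13  0.04] w 0.083
-226 t 11.17 tcp [313.5 276.1  50.7] F [ 0.5  1.1 -1.7] M [-0.07  0.09  0.04] w 0.08
side t 11.69 tcp [330.9 251.6  52. ] F [ 0.4  0.7 -1.5] M [-0.06  0.11 -0.01] w 0.08
side boat_mid 0.87 [394.6 296.5  31.1]
side boat_rear_arm 0.66 [460.1 345.6  71.3]
side boat_front_arm 0.62 [328.5 245.5  69.7]
side boat_front_arm 0.39 [ 4.526e+02  1.222e+02 -3.000e-01]
[(0.91, np.int64(1081))]
```

View pics/c3.png

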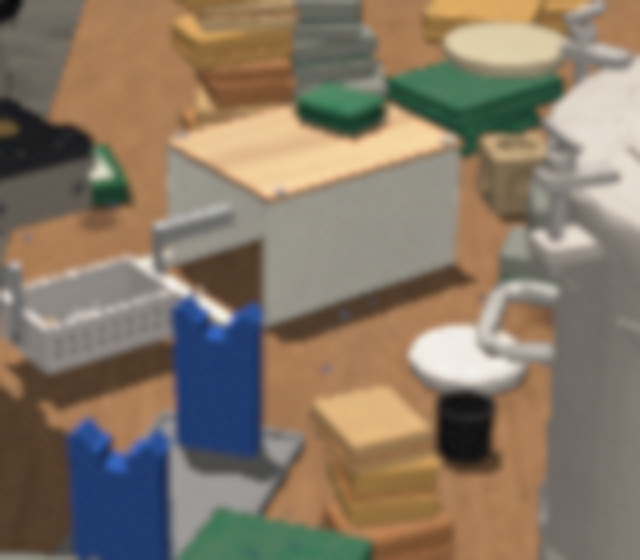

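```bash
python3 - <<'E'
from h import *
robot.servo_line(P(-226,-30,38),60); st()
robot.servo_line(P(-226,-30,35),15); st("down")
grip(0.35,10); robot.hold(.5); st("open")
r=robot.observe()["tcp_rot"]
robot.servo_line(P(-226,-30,150),120); st("up")
# look: camera 67 mm ahead along boat x; go back above so the boat shows
robot.movep(P(-215,-30,210),r); st("view")
im,i=snap("wrist","w4.png"); print((-np.array(i["R"]).T@i["t"]).round()); pins("wrist",["boat_mid","boat_rear_arm","notch_a","stand","cast_ring0_mid","cast_ring1_mid"],i)
im,i=snap("side"); pins("side",["boat_mid","boat_rear_arm","boat_front_arm"],i)
E
```

```text
t 12.32 tcp [330.1 251.3  37.4] F [-0.   0.2 -1.1] M [-0.09  0.1  -0.02] w 0.08
down t 12.68 tcp [330.8 251.7  35.1] F [-0.2  0.  -1.1] M [ 0.02  0.03 -0.02] w 0.083
open t 13.72 tcp [330.7 251.5  35. ] F [ 0.2  0.4 -0.6] M [ 0.01 -0.02  0.01] w 0.351
up t 14.82 tcp [330.3 251.1 149.5] F [ 0.1 -0.5 -0.5] M [ 0.01  0.04 -0.02] w 0.352
view t 15.18 tcp [339.9 258.2 210.3] F [-0.6  0.7 -0. ] M [-0.05 -0.04 -0.05] w 0.349
[394. 298. 380.]
wrist boat_mid 0.64 [390.3 298.4  17.7]
wrist boat_mid 0.31 [391.1 297.9   4.9]
wrist boat_mid 0.21 [432.3  59.1  71.5]
wrist boat_rear_arm 0.73 [460.3 345.9  52.6]
wrist notch_a 0.76 [473.4 188.8  73.9]
wrist notch_a 0.74 [431.   57.5  76.3]
wrist stand 0.77 [451.5 125.8   1. ]
wrist cast_ring0_mid 0.7 [370.  287.2   3.2]
wrist cast_ring0_mid 0.55 [470.8 189.4  74. ]
wrist cast_ring1_mid 0.62 [392.8 299.2   3.5]
wrist cast_ring1_mid 0.44 [369.6 285.3   6.5]
side boat_mid 0.69 [392.9 297.4  12.5]
side boat_rear_arm 0.73 [460.3 344.1  53.4]
side boat_rear_arm 0.38 [608.  196.3  16.1]
side boat_front_arm 0.81 [326.8 245.2  52.7]
side boat_front_arm 0.19 [461.  346.2  55.2]
```

View pics/w4.png

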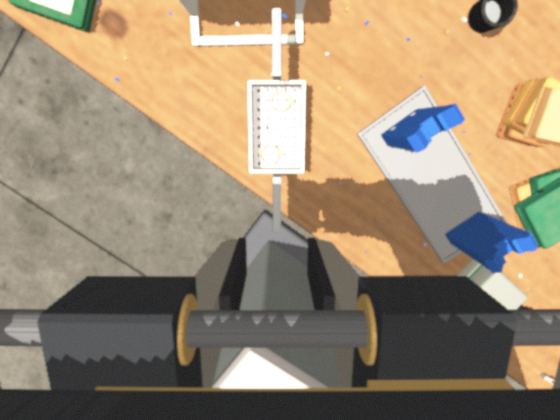

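```bash
python3 - <<'E'
from h import *
i=viewer.camera_info("wrist")
c=[ground(*p,i,28) for p in [(249,80.5),(306,81),(305,173),(248.5,173)]]
print("rim centre",np.mean(c,0).round(1), [np.linalg.norm(c[k]-c[k-1]).round(1) for k in range(4)])
d=c[0]-c[3]+c[1]-c[2]; print("yaw rim",np.degrees(np.arctan2(d[1],d[0])))
a,b=ground(276.7,10,i,58),ground(277,232,i,58); print("tips",a.round(1),b.round(1),np.degrees(np.arctan2(*(a-b)[1::-1])),((a+b)/2).round(1))
S=np.radians(72.2)
for z in (215,): 
  b=best([431,60,z],S); print([(x[0].round(2),x[2]) for x in b])
b=best([452,124,60],S); print([(x[0].round(2),x[2]) for x in b])
robot.servo_line
b=best([431,60,215],S); robot.movep([431,60,215],b[0][1]); st()
im,i=snap("wrist","w5.png"); pins("wrist",["notch_a","stand"],i)
b=best(P(-148,-30,60),Y); print([(x[0].round(2),x[2]) for x in b])
E
```

```text
rim centre [392.2 295.7  28. ] [np.float64(89.9), np.float64(55.1), np.float64(89.4), np.float64(58.0)]
yaw rim 36.0795066529927
tips [470.8 354.5  58. ] [312.8 237.   58. ] 36.62960225455319 [391.8 295.8  58. ]
[(np.float64(1.15), array([ 0.46,  0.17, -0.73,  2.06,  0.14,  0.95, -0.66])), (np.float64(4.04), array([ 0.89,  0.37, -1.28,  2.05,  0.41,  1.02,  2.23]))]
[(np.float64(0.72), array([ 0.19,  0.5 , -0.64,  2.12,  0.48,  0.67, -1.09])), (np.float64(2.16), array([-1.3 ,  0.91,  1.34,  2.2 , -1.1 ,  1.04, -2.76]))]
 t 16.79 tcp [430.8  60.7 215. ] F [ 0.   0.6 -0.4] M [ 0.04 -0.06  0.01] w 0.351
wrist notch_a 0.65 [432.3  56.1  72.7]
wrist notch_a 0.57 [475.  190.8  75. ]
wrist stand 0.97 [454.8 125.4  -2. ]
wrist stand 0.58 [474.2 192.6  74.6]
[(np.float64(1.41), array([-0.22,  0.53, -0.61,  2.06,  0.47,  0.69, -2.06])), (np.float64(1.43), array([ 0.08,  0.72, -1.03,  2.04,  0.83,  0.87,  0.78]))]
```

View pics/w5.png

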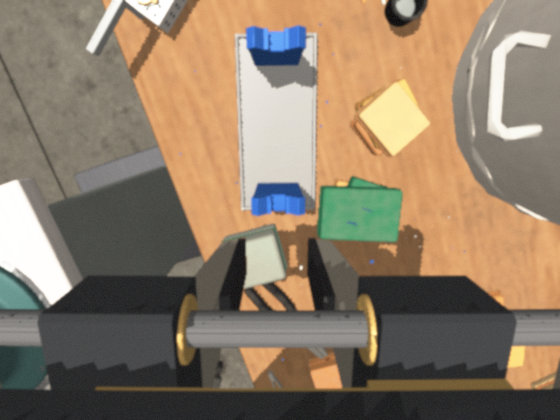

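```bash
python3 - <<'E'
import cv2
im=cv2.imread("pics/w5.png")
cv2.imwrite("pics/c5.png",cv2.resize(im[20:225,225:330],None,fx=2.9*1,fy=2.9,interpolation=cv2.INTER_CUBIC)) 
E
```

```text
(no output)
```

View pics/c5.png

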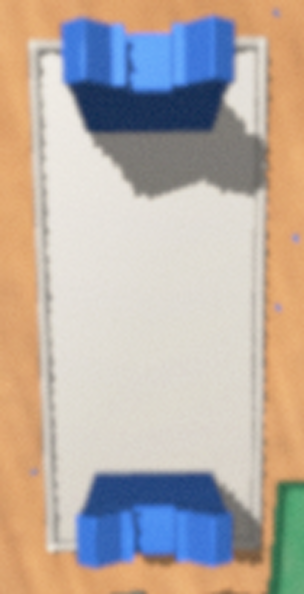

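```bash
python3 - <<'E'
from h import *
i=viewer.camera_info("wrist")
f=lambda x,y,z: ground(225+x/2.9-.3,20+y/2.9-.3,i,z)
a,b=f(152.5,61.5,75),f(155.5,531,75); print("notch",a.round(1),b.round(1),((a+b)/2).round(1),np.linalg.norm(a-b),np.degrees(np.arctan2(*(a-b)[1::-1])))
# post horns outer width tops z92
a,b=(f(62,35,92)+f(234,35,92))/2,(f(78,537,92)+f(232,537,92))/2; print("horn",a.round(1),b.round(1),np.degrees(np.arctan2(*(a-b)[1::-1])),np.linalg.norm(f(62,35,92)-f(234,35,92)))
c=[f(30,40,8),f(266,38,8),f(262,560,8),f(48,550,8)]; print("base",np.mean(c,0).round(1),[np.linalg.norm(c[k]-c[k-1]).round() for k in range(4)])
E
```

```text
notch [473.4 190.   75. ] [432.5  58.1  75. ] [453. 124.  75.] 138.08643345710283 72.75778132960674
horn [473.1 193.1  92. ] [432.8  60.   92. ] 73.17268568296821 46.42654159341047
base [452.1 123.1   8. ] [np.float64(182.0), np.float64(82.0), np.float64(187.0), np.float64(84.0)]
```

```bash
python3 - <<'E'
from h import *
B=[392.1,296.0]; r=list(down(Y).as_rotvec())
grip(0.85,20)
robot.movep([*B,150],r); st()
robot.servo_line([*B,40],150); robot.servo_line([*B,3.5],50); st("down")
grip(0.0,30); st("grip")
robot.servo_line([*B,16],40); st("lift")
D=np.array(B)-12*ux
robot.servo_line([*D,20],60)
robot.servo_line([*D,112],80); robot.hold(.2); st("up")
im,i=snap("side","s6.png"); pins("side",["boat_mid","boat_rear_arm","boat_front_arm"],i)
im2,i=snap("top","t6.png"); pins("top",["boat_mid","boat_rear_arm","boat_front_arm"],i)
cv2.imwrite("pics/c6.png",np.hstack([cv2.resize(im[110:270,140:330,::-1],None,fx=2.5,fy=2.5),cv2.resize(im2[180:340,140:260,::-1],None,fx=2.5,fy=2.5)]))
E
```

```text
t 19.17 tcp [392.5 295.4 149.9] F [-0.1  0.1 -0.4] M [ 0.04 -0.11 -0.04] w 0.848
down t 20.93 tcp [392.1 296.2   3.6] F [-0.1  0.4  0.2] M [ 0.13 -0.14 -0.02] w 0.848
grip t 21.39 tcp [392.2 296.1   3.7] F [0.5 0.1 0.8] M [ 0.09 -0.08  0.04] w 0.607
lift t 21.85 tcp [392.3 296.   16.2] F [-0.6 -0.2 -1.8] M [ 0.06 -0.16 -0.02] w 0.608
up t 23.71 tcp [382.2 288.8 111.7] F [ 0.3  1.  -1.9] M [ 0.06 -0.14  0.01] w 0.602
side boat_mid 0.97 [383.9 289.  122.7]
side boat_mid 0.6 [449.4 340.9 161.9]
side boat_rear_arm 0.72 [454.3 340.3 161.2]
side boat_front_arm 0.65 [317.  234.5 160.8]
top boat_rear_arm 0.46 [450.9 342.5 160.8]
```

View pics/c6.png

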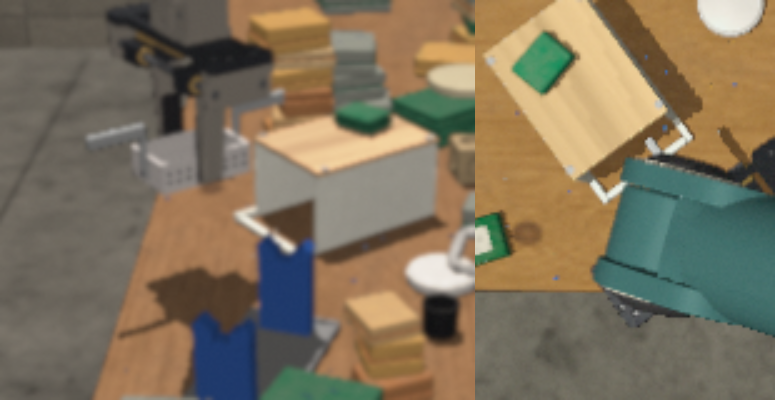

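```bash
python3 - <<'E'
from h import *
S=np.radians(72.8); r=list(down(S).as_rotvec()); T=[452.8,123.8]
print(kin.ik([*T,32],r))
robot.servo_line([*T,114],90,r); st("over")
robot.servo_line([*T,57],60); robot.hold(.3); st("pre")
im,i=snap("wrist","w7.png"); pins("wrist",["notch_a","boat_rear_arm"],i)
im2,i2=snap("side","s7.png"); pins("side",["boat_mid","boat_rear_arm","boat_front_arm"],i2)
a=cv2.resize(im[:300,180:400,::-1],None,fx=2,fy=2); b=cv2.resize(im2[150:300,170:300,::-1],(347,400)); 
c=np.zeros((600,790,3),np.uint8); c[:,:440]=a; c[:400,440:787]=b; cv2.imwrite("pics/c7.png",c)
E
```

```text
[ 0.50100276  0.79113203 -1.07353379  2.10713046  0.9671228   0.86209734
  1.67250437]
over t 26.25 tcp [452.7 124.1 114.1] F [-1.2 -1.2 -1.2] M [ 0.14 -0.06  0.01] w 0.604
pre t 27.65 tcp [452.9 123.8  57.2] F [ 0.2  0.2 -2. ] M [ 0.17 -0.08 -0.03] w 0.606
wrist notch_a 0.71 [474.1 189.1  74.8]
wrist notch_a 0.64 [432.4  56.9  71.5]
side boat_mid 0.85 [452.8 125.3  66.3]
side boat_rear_arm 0.64 [480.1 203.7 109.4]
side boat_rear_arm 0.36 [608.8 193.2  12.5]
side boat_front_arm 0.74 [609.5 292.5   5.8]
side boat_front_arm 0.65 [429.2  43.  106.3]
```

View pics/c7.png

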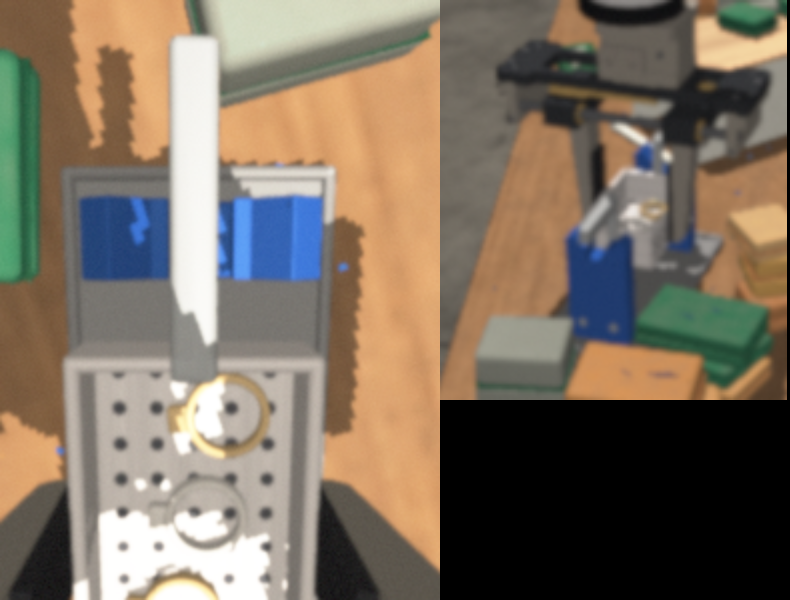

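```bash
python3 - <<'E'
from h import *
i=viewer.camera_info("wrist"); S=np.radians(72.8)
sx=np.array([np.cos(S),np.sin(S)]);sy=np.array([-sx[1],sx[0]]);T=np.array([452.8,123.8])
def f(x,y,z):
    p=ground(180+x/2-.25,y/2-.25,i,z)[:2]-T; return np.round([p@sx,p@sy],1)
for n,p in dict(armtip=(195,38,111.6),armtipL=(171,45,111.6),armtipR=(219,45,111.6),armL=(170,250,111.6),armR=(218,250,111.6),postL=(82,240,92),postR=(322,240,92),flL=(82,200,92),flR=(322,200,92),nR=(235,240,84),
   rimL=(64,362,81.6),rimR=(327,362,81.6),baseL=(62,170,8),baseR=(334,170,8)).items(): print(n,f(*p))
E
```

```text
armtip [-98.4  -0.3]
armtipL [-97.4  -4. ]
armtipR [-97.4   3.3]
armL [-66.8  -4.4]
armR [-66.8   3.4]
postL [-68.7 -21.8]
postR [-68.7  23.8]
flL [-76.  -21.5]
flR [-76.   23.5]
nR [-68.8   7.8]
rimL [-43.6 -28.2]
rimR [-43.7  27.9]
baseL [-90.5 -40.4]
baseR [-90.6  41.7]
```

```bash
python3 - <<'E'
from h import *
S=np.radians(72.8); sx=np.array([np.cos(S),np.sin(S)]);sy=np.array([-sx[1],sx[0]])
T=np.array([452.8,123.8])+0.9*sy
for z in (48,44,41,38.5,36.5,35,34):
    robot.servo_line([*T,z],25)
    o=robot.observe(); print(round(o["t"],2),z,o["tcp_pos"].round(1),o["contact_force"].round(1),np.round(o["wrist_torque"],2))
    if o["contact_force"][2]>4 or np.abs(o["contact_force"]).max()>6: break
im,i=snap("wrist","w8.png")
im2,i2=snap("side","s8.png"); pins("side",["boat_mid","boat_rear_arm","boat_front_arm"],i2)
a=cv2.resize(im[:300,180:400,::-1],None,fx=2,fy=2); b=cv2.resize(im2[150:300,170:300,::-1],(347,400)); 
c=np.zeros((600,790,3),np.uint8); c[:,:440]=a; c[:400,440:787]=b; cv2.imwrite("pics/c8.png",c)
E
```

```text
28.51 48 [451.8 124.1  47.9] [ 0.5 -1.  -1.5] [ 0.17 -0.12 -0.01]
28.82 44 [451.8 124.   43.9] [-0.9  0.3 -1.6] [ 0.17 -0.05 -0.05]
29.08 41 [451.8 124.   40.9] [ 0.4  0.4 -1.7] [ 0.11 -0.08  0.02]
29.33 38.5 [451.8 124.   38.4] [ 0.  -0.3 -1.4] [ 0.11 -0.08 -0.02]
29.58 36.5 [451.8 124.   36.4] [-0.4 -0.3 -2.2] [ 0.05 -0.11  0.02]
29.83 35 [451.9 124.1  34.9] [ 0.1 -0.  -1.4] [ 0.08 -0.08 -0.  ]
30.08 34 [451.9 124.   33.9] [ 0.9 -0.3 -1.8] [ 0.1  -0.04 -0.03]
side boat_mid 0.64 [452.8 123.5  43.6]
side boat_rear_arm 0.77 [480.2 200.3  85. ]
side boat_rear_arm 0.45 [451.5 124.   43.1]
side boat_front_arm 0.62 [429.6  41.5  83.8]
side boat_front_arm 0.37 [477.5 203.9  84.5]
```

View pics/c8.png

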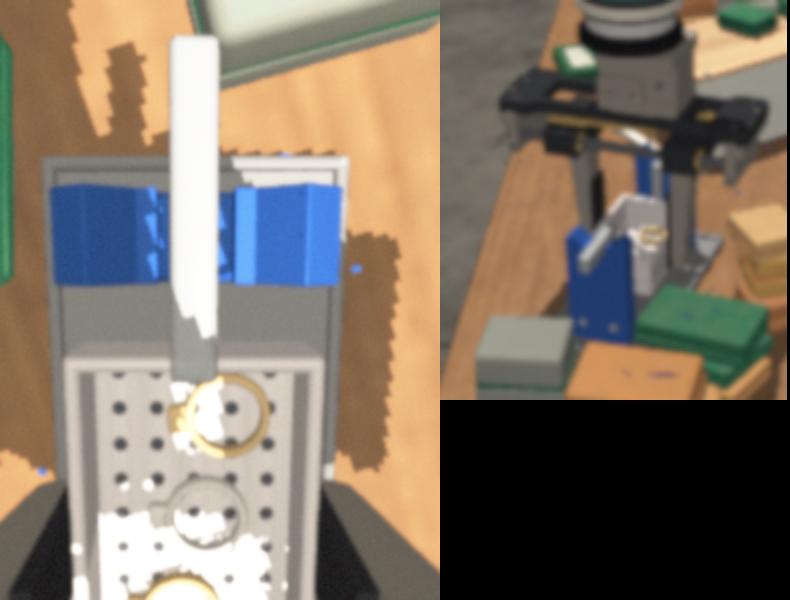

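```bash
python3 - <<'E'
from h import *
p=robot.observe()["tcp_pos"]
for z in (33,32.2,31.5):
    robot.servo_line([p[0],p[1],z],15); st(z)
    if robot.observe()["contact_force"][2]>2.5: break
grip(0.75,10); robot.hold(.2); st("open")
robot.servo_line([p[0],p[1],60],60); robot.servo_line([p[0],p[1],215],130); st("up")
im,i=snap("wrist","w9.png"); pins("wrist",["boat_mid","boat_rear_arm","cast_ring0_mid","cast_ring1_mid"],i)
im2,i2=snap("side","s9.png"); pins("side",["boat_mid","boat_rear_arm","boat_front_arm","loupe_mid","tin_mid","pliers_mid"],i2)
a=cv2.resize(im[:300,180:400,::-1],None,fx=2,fy=2); b=cv2.resize(im2[150:300,170:300,::-1],(347,400)); 
c=np.zeros((600,790,3),np.uint8); c[:,:440]=a; c[:400,440:787]=b; cv2.imwrite("pics/c9.png",c)
E
```

```text
33 t 30.58 tcp [451.9 124.1  32.9] F [-0.8 -0.4 -1.4] M [ 0.11 -0.07 -0.05] w 0.604
32.2 t 30.83 tcp [452.1 124.1  32.7] F [-1.1 -0.8  5.9] M [-0.08  0.26 -0.05] w 0.609
open t 31.43 tcp [452.  124.1  32.2] F [ 0.8  0.1 -0.2] M [ 0.12 -0.08  0.01] w 0.748
up t 33.38 tcp [451.5 123.8 214.3] F [ 0.1 -0.3  0.4] M [ 0.14 -0.01  0.03] w 0.749
wrist boat_mid 0.88 [450.8 123.1  44.1]
wrist boat_mid 0.4 [487.  411.9  -0.6]
wrist boat_rear_arm 0.75 [476.  204.6  79.7]
wrist cast_ring0_mid 0.53 [441.2 100.1  34.4]
wrist cast_ring1_mid 0.54 [454.1 123.8  32.3]
side boat_mid 0.7 [454.2 123.6  43.3]
side boat_rear_arm 0.62 [ 396.5 -104.4    9.1]
side boat_rear_arm 0.59 [478.1 205.7  85.2]
side boat_front_arm 0.86 [428.6  43.3  81.7]
side boat_front_arm 0.46 [610.8 291.    4.1]
side loupe_mid 0.5 [609.2 195.3  16.5]
side tin_mid 0.9 [611.5 292.5   4.7]
side tin_mid 0.6 [429.1  43.   80.1]
side pliers_mid 0.88 [ 397.5 -100.     5.4]
```

```bash
python3 - <<'E'
from h import *
robot.hold(.3); st(); print(robot.job_done())
E
```

```text
t 34.28 tcp [452.  124.1 215. ] F [ 0.8 -0.3  0.8] M [ 0.16 -0.01  0.02] w 0.749
the job is handed in; nothing more can be done
None
```

The boat is hanging on the drip stand, and I handed the job in at about 34 s. I got no verdict back, so the results below come from my own checks.

- **Out of the rack:** I took the boat by its front arm, lifted it 15 mm and pulled it level over the sill. I set it on the bench about 148 mm in front of the rack's origin, let go, and backed off.
- **Onto the stand:** I took it again across the middle of the dish, carried it level, and shifted it 0.9 mm sideways after a close look. The arms went down into the notches without touching the sides.
- **Seating:** It met the notch floors at a tool height of 32.7 mm, where 32.6 mm was expected. After release the networks put the boat's centre at a height of 43–44 mm (43 is fully seated). It was within about 2 mm of the stand's measured centre.
- **Bystanders:** The loupe, tin and pliers were located to within about 4 mm of where they started, which is the networks' own accuracy.

**What I couldn't confirm:**
- **Final picture:** I had used up my 12 pictures, so I did not see the boat after letting go.
- **Rings:** I last saw all three in the dish just before the final lowering. Afterwards the networks found only two positions inside it, and I did not look for the third ring separately.
- **Level:** One network reading put the rear arm about 5 mm lower than the side camera did (79.7 against 85.2 mm). I took this as noise.

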